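# File the archive case in the spring holder

### The job

Press the green tab of the tipping cradle down so that its tray tips the blue archive case fully up, then take the case by its red end and stand it upright in the yellow spring holder of the sorter, red end on top, pushed down until it is fully home on the holder's floor. Let go of it, and leave the slide boxes in the sorter and the other things on the desk where they are.

Things in the scene. Friction and masses are not known exactly. Their poses are not given: they have to be found in the camera images.
- cradle: tipping cradle, fixed on the desk: dark base plate 210 x 150 x 10 mm with two grey cheeks (outer faces 136 mm apart, tops 95 mm high) that carry a rocker. Origin at desk height under the hinge; the hinge axis runs along the cradle's y, 80 mm above the desk. The tray with the case lies on the -x side (towards the robot), the press tab on the +x side
- tray: the rocker: tray and press tab in one rigid piece. Origin on the hinge axis, 80 mm above the desk; y along the hinge, x towards the tab, z up when the tray is level (as it starts). Tipping turns it about +y, z leaning towards the tab side, to a stop at 55 degrees (0.96 rad). The hinge is stiff and stays where it is left; pressing the tab takes about 4 to 8 N until the stop
- tray_end (a point): middle of the outer edge of the aluminium tray's upper face, 85 mm from the hinge, 4 mm above it when level; the tray is 112 mm wide, with a foot ledge 14 mm high at the hinge (inner face in line with the axis) and side rims 104 mm apart and 10 mm high. The outer 65 mm of the case stick out past this edge, free on both faces
- tab_press (a point): point to press: middle of the green part of the tab's upper face, 98 mm from the hinge. The tab is an aluminium strip 50 mm wide, 6 mm thick, reaching to 110 mm from the hinge; it rises outwards at 28 degrees when the tray is level and falls outwards at 27 degrees when fully tipped, so this point goes down by about 90 mm, staying 85 to 90 mm horizontally from the hinge
- case: the archive case: stiff closed blue plastic case 16 mm thick (x), 100 mm wide (y) and 150 mm long (z), its last 12 mm in z red, about 0.13 to 0.25 kg. Origin at the centre of the blue foot end; z points to the red end. It starts lying on the tray, z level and pointing towards the robot, x up
- sorter: grey sorter fixed on the desk, 200 (x) x 130 (y) mm, 8 mm floor, four bays along x at 48 mm spacing, parted by walls 58 mm high. Origin at desk height under its middle
- holder: yellow spring holder fixed in one of the four bays: slot open at the top, 107 mm long along its y, between a fixed wall at x = -8.5 mm and a steel spring leaf that stands 12.5 mm from that wall and slides back to +x by up to 8 mm. The case centre is at about x = -0.5 mm when seated; either face may look either way. Origin at the centre of its underside
- holder_mouth (a point): middle of the holder's mouth, 70 mm above its origin; the mouth is flared, about 27 mm wide, the leaf's lead-in slope ends 44 mm above the origin. The leaf presses the case on the fixed wall with about 5 to 6 N, so the case does not sink home by its weight: it must be pushed down with some 5 to 15 N, all the way to the floor
- holder_floor (a point): middle of the holder's inner floor, 12 mm above the desk (the holder's origin is 4 mm below it); axes as the holder. The case's foot stands here when fully home
- box0: slide box with black lower part and clear lid, 34 x 95 x 80 mm, standing loose in a sorter bay; origin at the centre of its underside
- box1: the same, white lower part
- box2: the same, green lower part
- marker: felt marker lying on the desk, 130 mm long, 17 mm thick; bystander; origin at its middle on the desk, x along it
- tape: grey roll of tape lying flat, 100 mm across, 45 mm high; bystander; origin at the centre of its underside
- mug: white mug, 80 mm across, 90 mm high; bystander; origin at the centre of its underside
- stapler: red and black stapler, 150 x 38 x 45 mm; bystander; origin at the centre of its underside
- carton: blue box, 160 x 90 x 60 mm; bystander; origin at the centre of its underside
There are look-alikes about, which are no part of the job. Of the things like the case, leave any that is black, brown or turquoise; of the rest the larger one is meant.

How it is judged:
On the way, in this order (a step that is already met when the one before it is completed fails the run):
1. the tray is being tipped by pressing its tab (angle between tray's own z axis and vertical above 0.25 rad and contact force between any of the fingers, the arm and tray above 1 N and distance between the grasp point and tab_press below 0.09 m), for 0.05 s.
2. the tray is fully tipped (over 0.88 rad) with the case standing in it (angle between tray's own z axis and vertical above 0.88 rad and distance between case and tray below 0.04 m and angle between case's own z axis and vertical below 0.8 rad), for 0.2 s.
3. the case is held by the fingers, clear of the cradle (contact force between the fingers and case above 2 N and distance between case and tray above 0.08 m and height (world z) of case above 0.06 m), for 0.1 s.
At the end, for the whole second after the job is handed in: the case stands upright (within 4 degrees), red end on top, in the yellow holder, its foot within 4 mm of the holder's floor and within 9 mm of its middle, faces parallel to the slot within 5 degrees, released and at rest; the three slide boxes upright within 12 mm of where they stood (z of case in the frame of holder_floor between -0.004 and 0.004 m and horizontal distance between case and holder_floor below 0.009 m and angle between case's own z axis and vertical below 0.07 rad and angle between the x axis of case and the x axis of holder, either way round below 0.09 rad and linear speed of case below 0.02 m/s and distance of each of box0, box1, box2 from where it was at the start of the episode below 0.012 m and angle between each of box0, box1, box2's own z axis and vertical below 0.1 rad); the robot touches nothing.
It fails at once if the case is dropped on the desk (height (world z) of case below 0.05 m and angle between case's own z axis and vertical above 0.9 rad).
It fails at once if a slide box is shifted by more than 25 mm (distance of any of box0, box1, box2 from where it was at the start of the episode above 0.025 m).
It fails at once if a bystander on the desk is moved by more than 20 mm (distance of any of marker, tape, mug, stapler, carton from where it was at the start of the episode above 0.02 m).
It also fails if it takes over 56 s, if anything falls off the work surface, if the arm or the gripper's body presses on something with over 40 N, if the wrist force passes 120 N, or if a joint passes its speed limit or range.

### The arm

A 6-joint arm with a two-finger parallel gripper is mounted at the origin on the work surface. World frame = base frame: x ahead of the robot, y to its left, z up, the work surface at z = 0. Lengths are in m, angles in rad, forces in N, time in s.
With the tool pointing down it reaches from about 0.35 to 0.775 m from the base axis. Payload 5.5 kg.
Tool frame: the origin (TCP) lies between the finger pads; the fingertips stand 17 mm ahead of it and the grasp point (between the pads) lies 2 mm behind it (env.finger_overhang is the distance from the TCP to the fingertips, in m); z points along the fingers, y is the line along which they close (so a half turn about z gives the same grasp; the last joint's range is limited). The gripper opens to 85 mm and grips with 20 to 120 N. Pads are 22 mm wide; open, the fingers measure 114 mm over their backs; the gripper's body (76 mm by 85 mm) begins 54 mm behind the grasp point. The pads swing forward as they close: fully open they stand 13 mm farther back than shut.
Start: joints at [1.053, 0.313, 0.046, 1.304, 0, 1.431], TCP at [0.212, 0.534, 0.215] pointing down, gripper open.
Joint ranges: [-2.76, 2.76], [-0.86, 1.69], [-1.03, 1.26], [-2.2, 2.34], [-1.47, 1.5], [-3.14, 3.14]. Speed limits (rad/s): [2.57, 2.57, 3.14, 3.14, 3.14, 3.14].

### API

Orientations are given as a unit quaternion [w, x, y, z].
In Python, from workcell import env gives the robot as it stands. The module is installed in compiled form; this text tells all that it offers.
- The arm moves only by the shell command python3 -m pendant 'ROWS' [FORCE]. ROWS is JSON, a list of rows, each a list of 5 numbers: the gripper's target within -1 to 1 (fully open at 1, half-way at 0, shut at -1), then the shift along the tool's x, y, z in m, then the turn about the tool's z in rad. A call has 1 to 8 rows; each row shifts and turns the commanded pose from where the row before left it, along the tool's axes as they then stand; what a row does not reach is not made up. A row lasts 1/8 s, in which the tool goes at most 62.5 mm and 10.7 degrees, less where a joint would pass 70% of its speed; a pose out of reach is approached as far as the arm can. A call with a gripper value outside its range is refused whole. The fingers move at their own pace and stop on an object; FORCE is the grip in N (left out, the last holds). Time passes only in rows, so rows that do not move let the fingers close. It gives the time, the measured TCP pose, the force, the opening and the grip force at its end, in the units of the state.
- env.get_state(): the state, without advancing time (a new reading comes with each control period).
- env.read_camera(name): name is "scene" or "side" or "wrist"; returns the picture (384x512x3 uint8, red, green, blue); there is no depth.
- env.calibration(name): a dict with "K" (3x3 intrinsics, pixels), "T" (4x4, takes a point from camera to world coordinates); the wrist camera has in their place "tool_from_camera" (4x4, takes a point from camera to tool coordinates, whose origin is the TCP and whose axes are the flange's). Camera axes: x right, y down, z forward; pixel columns grow to the right and rows downward; lengths in m; the calibration is good to about 2 mm. A picture is of the moment at which its call begins: read the wrist's pose just before it. calibration takes no time and is no camera call.
- env.hand_in(): hands the job in; it is judged then, once.
Trained networks look in the newest picture that a camera, given by its name, has taken for a name from the list of things; names that differ only in an ending like _2 or _b are one class to them, and where a whole thing is asked for, a point or a joint stands for the part that bears it (a point fixed in the world has none). Each returns a list of dicts, best first, with "score" (0 to 1); they miss things now and then, are a little off and sometimes report something else, mostly with a low value. They report only what shows in the picture. A call takes as long as a camera call. They do not tell look-alikes from the thing itself.
- env.recognise(camera, label): "centre" ([column, row] in pixels, amid what is visible of it).
The state is a dict: "clock": time; "joint_pos": joint angles; "qvel": joint speeds; "tau": joint torques, N m; "tcp_pos": TCP position; "orientation": TCP orientation; "wrist_force": force on the tool from outside, world axes, zero at the start; "ft_torque": the same for the moment, N m; "finger_gap": finger opening in m; "grip_force": force on a finger pad.
Only numpy, scipy, OpenCV 4.12 (cv2) and the standard library are available. Lean on these libraries where they do the work, as an engineer would, in place of code of your own. Each camera call takes 0.05 s, during which the arm holds its last target. There are 200 camera calls.

## Working session

There is one attempt and no reset: what is moved stays moved. The work goes in short steps, Python scripts to look and compute and a shell command to move; the robot and the scene stay as the last step left them, time stands still between calls to the robot, and variables do not carry over. Pictures are saved under pics/ and viewed, at most 10 in all, crops included, and the job is handed in when it is done.

```bash
mkdir -p pics; python3 - <<'E'
from workcell import env
import cv2,numpy as np
s=env.get_state();print({k:np.round(v,3).tolist() for k,v in s.items()})
for c in ("scene","side"):
    im=env.read_camera(c);cv2.imwrite(f"pics/{c}0.png",im[...,::-1])
    k=env.calibration(c);print(c,np.round(k["K"],1).tolist(),np.round(k["T"],3).tolist())
    for l in "cradle tray tray_end tab_press case sorter holder holder_mouth box0 box1 box2".split():
        print(l,[(np.round(d["centre"]).tolist(),round(d["score"],2)) for d in env.recognise(c,l)][:4])
print(env.calibration("wrist"),env.finger_overhang)
E
```

```text
{'clock': 0.0, 'joint_pos': [1.053, 0.314, 0.045, 1.304, 0.0, 1.431], 'qvel': [-0.0, -0.002, -0.0, 0.001, 0.001, 0.0], 'tau': [-0.001, -48.062, 29.853, 0.019, -0.0, 0.0], 'tcp_pos': [0.212, 0.534, 0.214], 'orientation': [-0.0, 0.188, 0.982, -0.001], 'wrist_force': [0.029, 0.485, 0.46], 'ft_torque': [-0.001, -0.002, -0.002], 'grip_force': 0.0, 'finger_gap': 0.085}
scene [[362.1, 0.0, 253.2], [0.0, 362.1, 198.5], [0.0, 0.0, 1.0]] [[0.636, 0.499, -0.588, 1.179], [0.772, -0.403, 0.492, -0.556], [0.008, -0.767, -0.642, 0.818], [0.0, 0.0, 0.0, 1.0]]
cradle [([203.0, 264.0], 0.66), ([290.0, 179.0], 0.59), ([248.0, 290.0], 0.51)]
tray [([201.0, 242.0], 0.75), ([296.0, 205.0], 0.44)]
tray_end [([202.0, 243.0], 0.74)]
tab_press [([204.0, 244.0], 0.68)]
case [([130.0, 216.0], 0.98), ([186.0, 222.0], 0.78), ([212.0, 197.0], 0.7), ([101.0, 254.0], 0.62)]
sorter [([298.0, 202.0], 0.89), ([247.0, 290.0], 0.59)]
holder [([285.0, 181.0], 0.91), ([203.0, 262.0], 0.55)]
holder_mouth [([292.0, 179.0], 0.87)]
box0 [([308.0, 196.0], 0.92), ([298.0, 185.0], 0.84), ([286.0, 170.0], 0.65)]
box1 [([308.0, 196
[... 740 characters left out ...]
 179.0], 0.63)]
box1 [([236.0, 167.0], 0.85), ([224.0, 175.0], 0.66), ([198.0, 179.0], 0.63)]
box2 [([236.0, 167.0], 0.85), ([224.0, 175.0], 0.66), ([198.0, 179.0], 0.63)]
{'K': array([[270.53841421,   0.        , 252.60861753],
       [  0.        , 270.53841421, 191.75258127],
       [  0.        ,   0.        ,   1.        ]]), 'tool_from_camera': array([[-5.33805706e-04, -9.49366659e-01, -3.14169799e-01,
         8.05483439e-02],
       [ 9.99999768e-01, -6.39921358e-04,  2.34632415e-04,
        -1.53648353e-03],
       [-4.23796156e-04, -3.14169601e-01,  9.49366780e-01,
        -1.59289266e-01],
       [ 0.00000000e+00,  0.00000000e+00,  0.00000000e+00,
         1.00000000e+00]])} 0.017
```

View pics/scene0.png

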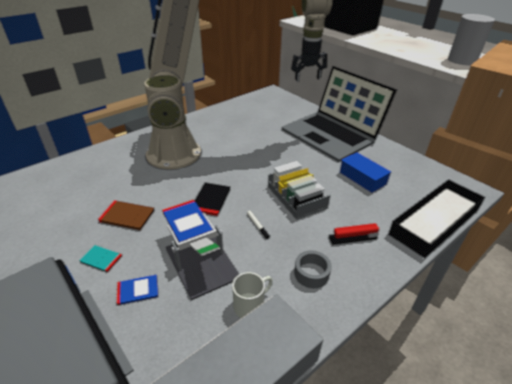

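View pics/side0.png

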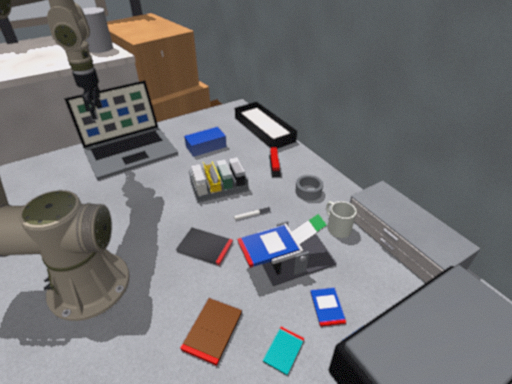

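The case candidates, as scene / side pixels:
- Blue with a red end on the tray, (188,222) / (268,244)
- Small blue one on the desk, (137,290) / (327,306)
- Black, (212,197) / (205,246)
- Brown, (127,215) / (213,330)
- Turquoise, (101,258) / (285,350)

The black, brown and turquoise ones are excluded. Of the two blue ones, the larger is the one on the tray, which also fits "lying on the tray". I'll confirm it in one enlarged crop.

```bash
python3 - <<'E'
import cv2,numpy as np
a=cv2.imread("pics/scene0.png");b=cv2.imread("pics/side0.png")
f=lambda im,x,y:cv2.resize(im[y:y+100,x:x+133],(400,300),interpolation=cv2.INTER_CUBIC)
cv2.imwrite("pics/m1.png",np.vstack([np.hstack([f(a,140,195),f(b,230,190)]),np.hstack([f(a,235,140),f(b,150,125)])]))
E
```

```text
(no output)
```

View pics/m1.png

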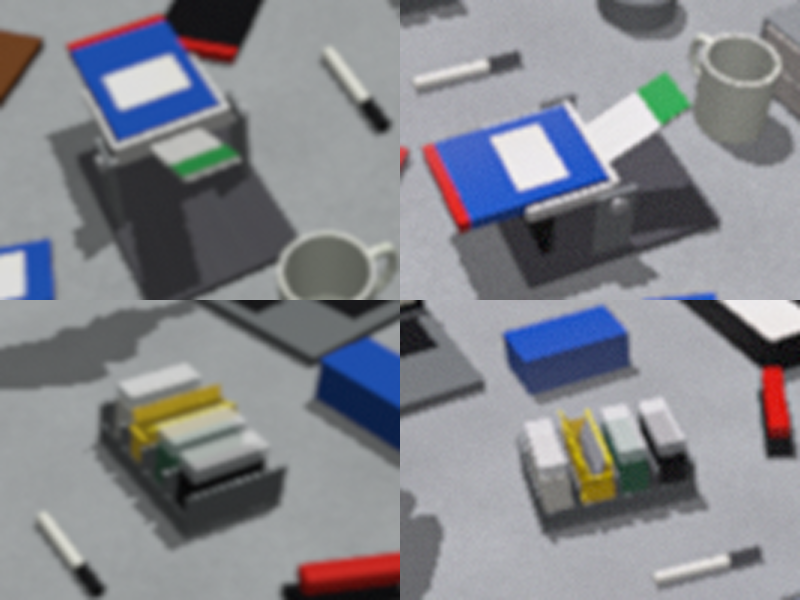

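The crop confirms the large blue case with a red end on the tray, with the green tab at scene (208,249) and side (318,223). The holder is in the second bay, between the white and green boxes, at scene (297,180) and side (211,178).

```bash
cat > h.py <<'E'
from workcell import env
import numpy as np,cv2
from scipy.spatial.transform import Rotation as R
def cam(c,s=None):
    k=env.calibration(c)
    if c!="wrist": return k["K"],k["T"]
    q=s["orientation"];T=np.eye(4);T[:3,:3]=R.from_quat([q[1],q[2],q[3],q[0]]).as_matrix();T[:3,3]=s["tcp_pos"]
    return k["K"],T@k["tool_from_camera"]
def ray(kt,p):
    K,T=kt;return T[:3,3],T[:3,:3]@np.linalg.solve(K,[p[0],p[1],1])
def atz(kt,p,z):
    o,d=ray(kt,p);return o+d*(z-o[2])/d[2]
def proj(kt,P):
    K,T=kt;c=(np.asarray(P)-T[:3,3])@T[:3,:3];u=c@K.T;return u[...,:2]/u[...,2:]
def tri(*kps):
    A=np.zeros((3,3));b=np.zeros(3)
    for kt,p in kps:
        o,d=ray(kt,p);d=d/np.linalg.norm(d);M=np.eye(3)-np.outer(d,d);A+=M;b+=M@o
    return np.linalg.solve(A,b)
E
python3 - <<'E'
from h import *
np.set_printoptions(precision=3,suppress=True)
a,b=cam("scene"),cam("side")
z=.1
for n,p in dict(redL=(163.3,210),redR=(194.2,200),ftR=(215.8,230.7),ftL=(177.6,244)).items(): print(n,atz(a,p,z))
for n,p in dict(redR=(239,239.3),redL=(251,265),ftR=(286.5,225),ftL=(299.8,250)).items(): print("side",n,atz(b,p,z))
print("green",tri((a,(208.2,249)),(b,(317.8,222.7))))
print("holder",tri((a,(297,179)),(b,(211,178))), atz(a,(297,180),.08),atz(b,(211,178),.08))
f=lambda x,y:(235+x*.3325,140+(y-300)/3); g=lambda x,y:(150+(x-400)*.3325,125+(y-300)/3)
for n,p in dict(backL=(103,445),frontL=(185,537),frontR=(280,510)).items(): print(n,atz(a,f(*p),0.0))
for n,p in dict(L=(548,535),R=(698,492)).items(): print("s",n,atz(b,g(*p),0.0))
# lid tops of white and black boxes (z .088)
for n,p in dict(white=(160,382),black=(222,452)).items(): print(n,atz(a,f(*p),.088))
for n,p in dict(white=(540,437),black=(660,418)).items(): print(n,atz(b,g(*p),.088))
print("mug",atz(a,(140+325*.3325,195+265/3),.09),atz(b,(230+340*.3325,190+65/3),.09))
E
```

```text
redL [ 0.395 -0.247  0.1  ]
redR [ 0.413 -0.151  0.1  ]
ftR [ 0.564 -0.176  0.1  ]
ftL [ 0.541 -0.284  0.1  ]
side redR [ 0.408 -0.159  0.1  ]
side redL [ 0.39  -0.254  0.1  ]
side ftR [ 0.557 -0.185  0.1  ]
side ftL [ 0.532 -0.282  0.1  ]
green [ 0.626 -0.242  0.123]
holder [0.494 0.212 0.048] [0.521 0.187 0.08 ] [0.476 0.161 0.08 ]
backL [ 0.422  0.153 -0.   ]
frontL [0.601 0.115 0.   ]
frontR [0.637 0.231 0.   ]
s L [0.413 0.145 0.   ]
s R [ 0.608  0.118 -0.   ]
white [0.456 0.207 0.088]
black [0.593 0.169 0.088]
white [0.447 0.218 0.088]
black [0.589 0.175 0.088]
mug [ 0.754 -0.213  0.09 ] [ 0.747 -0.225  0.09 ]
```

```bash
python3 -m pendant '[[-1,0,0,0,0.17],[-1,0,0,0,0.17],[-1,0,0,0,0.17],[-1,0,0,0,0.17],[-1,0,0,0,0.17],[-1,0,0,0,0.17],[-1,0,0,0,0.17],[-1,0,0,0,0.17]]'; python3 - <<'E'
from h import *
s=env.get_state();K,T=cam("wrist",s);q=s["orientation"];M=R.from_quat([q[1],q[2],q[3],q[0]]).as_matrix()
print(s["joint_pos"].round(2) if hasattr(s["joint_pos"],"round") else s["joint_pos"],M.round(3))
for t in ((.505,.20,.27),(.627,-.243,.20)): print(t,(M.T@(np.array(t)-s["tcp_pos"])).round(3))
E
```

```text
clock: 2.2
tcp_pos: [0.2121, 0.5345, 0.2149]
orientation: [-0.0, 0.765, 0.644, 0.0]
wrist_force: [-0.4, 1.0, -0.6]
finger_gap: -0.0003
grip_force: 0.0
[ 1.05  0.31  0.05  1.3  -0.    2.8 ] [[ 0.172  0.985  0.   ]
 [ 0.985 -0.172  0.   ]
 [ 0.     0.    -1.   ]]
(0.505, 0.2, 0.27) [-0.279  0.346 -0.055]
(0.627, -0.243, 0.2) [-0.695  0.542  0.015]
```

```bash
python3 -m pendant '[[-1,-0.035,0.043,-0.007,0],[-1,-0.035,0.043,-0.007,0],[-1,-0.035,0.043,-0.007,0],[-1,-0.035,0.043,-0.007,0],[-1,-0.035,0.043,-0.007,0],[-1,-0.035,0.043,-0.007,0],[-1,-0.035,0.043,-0.007,0],[-1,-0.035,0.043,-0.007,0]]'; python3 -m pendant '[[-1,0,0,0,0],[-1,0,0,0,0]]'; python3 - <<'E'
from h import *
s=env.get_state();im=env.read_camera("wrist")
cv2.imwrite("pics/w1.png",cv2.resize(im[...,::-1],(800,600),interpolation=cv2.INTER_CUBIC))
np.savez("w1.npz",im=im,T=cam("wrist",s)[1])
print(s["tcp_pos"])
for l in "holder holder_mouth holder_floor sorter".split(): print(l,[(np.round(d["centre"]).tolist(),round(d["score"],2)) for d in env.recognise("wrist",l)][:3])
E
```

```text
clock: 3.2
tcp_pos: [0.5059, 0.1997, 0.2714]
orientation: [0.0, 0.764, 0.646, 0.0]
wrist_force: [0.6, 1.1, -0.5]
finger_gap: -0.0
grip_force: 0.0
clock: 3.45
tcp_pos: [0.5045, 0.2011, 0.2707]
orientation: [-0.0, 0.764, 0.645, -0.0]
wrist_force: [0.3, -0.8, 0.1]
finger_gap: 0.0004
grip_force: 0.0
[0.50447861 0.20114186 0.27068147]
holder [([248.0, 160.0], 0.79)]
holder_mouth [([250.0, 160.0], 0.73)]
holder_floor [([247.0, 158.0], 0.67), ([213.0, 164.0], 0.35)]
sorter [([264.0, 126.0], 0.75)]
```

View pics/w1.png

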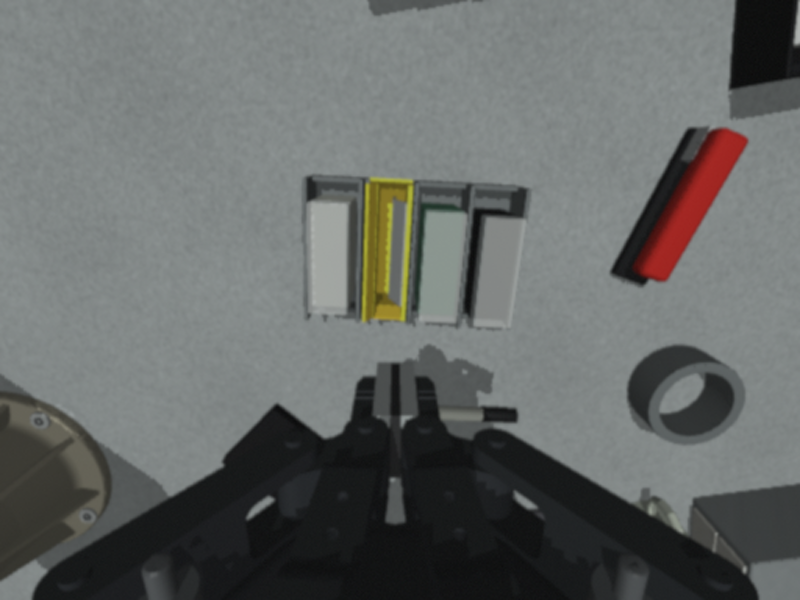

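The wrist picture shows the sorter with white, yellow holder, green and black from left to right. The holder mouth spans 800-px image (365,180) to (408,322), with the steel leaf on its right (+x) side. The sorter is turned about 2.6° from the tool. I'll enlarge the holder.

```bash
python3 - <<'E'
from h import *
im=np.load("w1.npz")["im"]
cv2.imwrite("pics/w1c.png",cv2.resize(im[108:210,215:283,::-1],None,fx=5.8,fy=5.8,interpolation=cv2.INTER_NEAREST))
E
```

```text
(no output)
```

View pics/w1c.png

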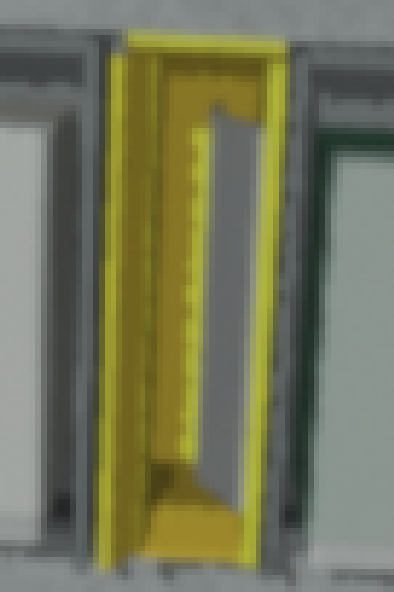

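The crop shows bright mouth rims, left from crop (118,60) to (105,555) and right from (277,60) to (250,555). Fixed wall on the left, leaf on the right. Next I'll solve for the holder pose.

```bash
python3 - <<'E'
from h import *
np.set_printoptions(precision=4,suppress=True)
K=env.calibration("wrist")["K"];kt=(K,np.load("w1.npz")["T"])
f=lambda x,y:(215+x/5.8-.5,108+y/5.8-.5)
P={n:atz(kt,f(*p),.078)[:2] for n,p in dict(lt=(118,45),lb=(105,560),rt=(277,45),rb=(250,560)).items()}
print(P)
for a,b in (("lb","lt"),("rb","rt")):
    d=P[b]-P[a];print(np.linalg.norm(d),"yaw",np.arctan2(-d[0],d[1]))
print("width",np.linalg.norm(P["rt"]-P["lt"]),np.linalg.norm(P["rb"]-P["lb"]),"mid",sum(P.values())/4)
# sorter outer top (z .058) from 800px image, bay walls
g=lambda x,y:(x*.64-.5,y*.64-.5)
S=[atz(kt,g(*p),.058)[:2] for p in ((307,178),(528,188),(510,328),(308,318))]
print(np.array(S),[np.linalg.norm(S[i]-S[i-1]) for i in range(4)]);print("centre",sum(S)/4,[np.arctan2(*(S[1]-S[0])[::-1]),np.arctan2(*(S[2]-S[3])[::-1])])
c=sum(S)/4;y=-.20;print("holder from sorter",c-.024*np.array([np.cos(y),np.sin(y)]))
s=env.get_state();q=s["orientation"];M=R.from_quat([q[1],q[2],q[3],q[0]]).as_matrix();print(s["tcp_pos"],M)
print((M.T@(np.array([.627,-.243,.20])-s["tcp_pos"])).round(3))
E
```

```text
{'lt': array([0.4928, 0.2678]), 'lb': array([0.4674, 0.1514]), 'rt': array([0.5267, 0.2621]), 'rb': array([0.5017, 0.1456])}
0.11914782194003871 yaw -0.21509864432083792
0.11910990426842179 yaw -0.21148064559152152
width 0.03435618964989468 0.034788473077736935 mid [0.4971 0.2067]
[[0.4412 0.2781]
 [0.6249 0.2386]
 [0.599  0.1128]
 [0.4127 0.1546]] [np.float64(0.12674383678654708), np.float64(0.18789239136736363), np.float64(0.12843108957863233), np.float64(0.1909614534365868)]
centre [0.5194 0.196 ] [np.float64(-0.21180762034421308), np.float64(-0.22068695296228846)]
holder from sorter [0.4959 0.2008]
[0.504  0.2023 0.271 ] [[ 0.1642  0.9864 -0.0001]
 [ 0.9864 -0.1642  0.0002]
 [ 0.0001 -0.0001 -1.    ]]
[-0.419  0.194  0.071]
```

```bash
python3 -m pendant '[[-1,-0.052,0.024,0.009,0],[-1,-0.052,0.024,0.009,0],[-1,-0.052,0.024,0.009,0],[-1,-0.052,0.024,0.009,0],[-1,-0.052,0.024,0.009,0],[-1,-0.052,0.024,0.009,0],[-1,-0.052,0.024,0.009,0],[-1,-0.052,0.024,0.009,0]]'; python3 -m pendant '[[-1,0,0,0,0],[-1,0,0,0,0]]'; python3 - <<'E'
from h import *
s=env.get_state();im=env.read_camera("wrist")
cv2.imwrite("pics/w2.png",cv2.resize(im[...,::-1],(800,600),interpolation=cv2.INTER_CUBIC))
np.savez("w2.npz",im=im,T=cam("wrist",s)[1])
for l in "tab_press tray_end case".split(): print(l,[(np.round(d["centre"]).tolist(),round(d["score"],2)) for d in env.recognise("wrist",l)][:3])
E
```

```text
clock: 4.7
tcp_pos: [0.6256, -0.2416, 0.1987]
orientation: [0.0, 0.763, 0.646, 0.0]
wrist_force: [0.6, -0.3, 0.2]
finger_gap: -0.0004
grip_force: 0.0
clock: 4.95
tcp_pos: [0.6248, -0.24, 0.1985]
orientation: [-0.001, 0.763, 0.646, -0.0]
wrist_force: [0.4, 0.8, 0.3]
finger_gap: 0.0
grip_force: 0.0
tab_press [([211.0, 188.0], 0.94)]
tray_end [([210.0, 188.0], 0.8), ([371.0, 129.0], 0.28)]
case [([207.0, 264.0], 0.95), ([19.0, 252.0], 0.8), ([94.0, 181.0], 0.76)]
```

View pics/w2.png

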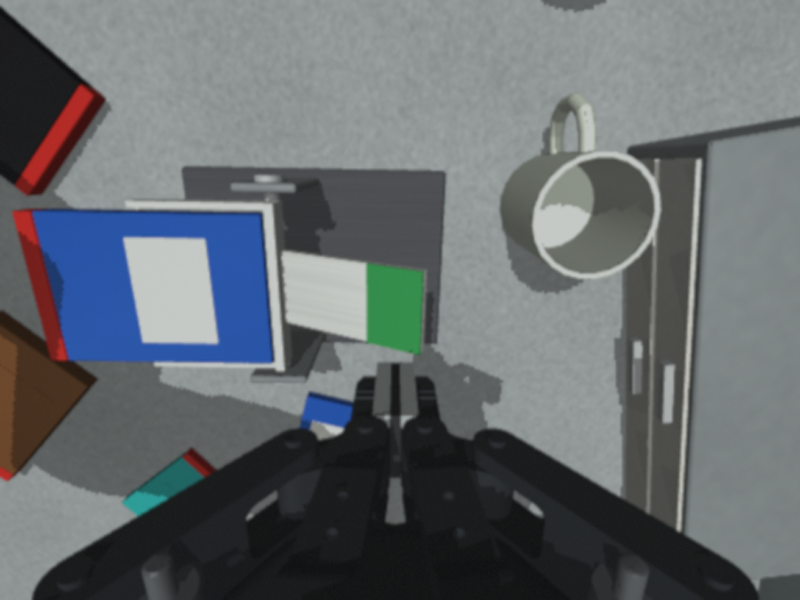

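The wrist view shows the green part of the tab centred at (396,308), the case corners at (15,211), (265,211), (273,362) and (52,360), and the mug well clear on the right at (590,215).

```bash
python3 - <<'E'
from h import *
np.set_printoptions(precision=4,suppress=True)
K=env.calibration("wrist")["K"];kt=(K,np.load("w2.npz")["T"])
g=lambda x,y:(x*.64-.5,y*.64-.5)
print("green",atz(kt,g(396,308),.128))
C=[atz(kt,g(*p),.1)[:2] for p in ((15,211),(264,211),(273,362),(55,360))]
print(np.array(C)); red=(C[0]+C[3])/2;ft=(C[1]+C[2])/2;d=ft-red;yw=np.arctan2(d[1],d[0]);print(red,ft,np.linalg.norm(d),yw,[np.linalg.norm(C[0]-C[3]),np.linalg.norm(C[1]-C[2])],np.arctan2(*((C[1]-C[0])[::-1])),np.arctan2(*((C[2]-C[3])[::-1])),
 np.arctan2(*((C[1]-C[2]))*np.array([-1,1])))
u=np.array([np.cos(yw),np.sin(yw)]);print("hinge est",red+.15*u,"tab est",red+.237*u)
s=env.get_state();q=s["orientation"];M=R.from_quat([q[1],q[2],q[3],q[0]]).as_matrix();print(s["tcp_pos"],s["joint_pos"])
print((M.T@(np.append(atz(kt,g(396,308),.128)[:2],.16)-s["tcp_pos"])).round(4))
E
```

```text
green [ 0.6247 -0.2413  0.128 ]
[[ 0.4073 -0.1521]
 [ 0.555  -0.177 ]
 [ 0.5347 -0.2753]
 [ 0.3899 -0.2495]]
[ 0.3986 -0.2008] [ 0.5449 -0.2262] 0.14844985912200176 -0.17156098446256113 [np.float64(0.09898740750105339), np.float64(0.10044739974835243)] -0.16686154894670083 -0.17634866412852626 -0.20405119909290667
hinge est [ 0.5464 -0.2264] tab est [ 0.6321 -0.2413]
[ 0.6252 -0.2392  0.1998] [-0.4854  0.5075  0.3012  1.3636  0.0002  1.2502]
[-0.0022 -0.0002  0.0398]
```

```bash
python3 -m pendant '[[-1,-0.001,0.004,0.03,0],[-1,0,0,0.03,0],[-1,0,0,0.011,0],[-1,0,0,0.011,0],[-1,0,0,0.011,0],[-1,0,0,0.011,0],[-1,0,0,0.011,0],[-1,0,0,0.011,0]]';python3 -m pendant '[[-1,0,0,0.008,0],[-1,0,0,0.004,0],[-1,0,0,0.002,0]]'
```

```text
clock: 6.15
tcp_pos: [0.6318, -0.2438, 0.0755]
orientation: [0.003, 0.764, 0.646, 0.002]
wrist_force: [3.3, -0.2, 4.7]
finger_gap: -0.0002
grip_force: 2.5
clock: 6.52
tcp_pos: [0.6304, -0.2433, 0.0601]
orientation: [0.002, 0.764, 0.646, 0.001]
wrist_force: [4.1, -0.3, 3.9]
finger_gap: -0.0002
grip_force: 2.7
```

```bash
python3 -m pendant '[[-1,0,0,0.003,0],[-1,0,0,0.002,0],[-1,0,0,0.002,0]]';python3 -m pendant '[[-1,0,0,0.002,0],[-1,0,0,0.001,0],[-1,0,0,0,0]]'
```

```text
clock: 6.9
tcp_pos: [0.6294, -0.243, 0.0523]
orientation: [0.001, 0.764, 0.646, 0.0]
wrist_force: [5.1, -1.8, 4.4]
finger_gap: 0.0001
grip_force: 2.6
clock: 7.28
tcp_pos: [0.6285, -0.2426, 0.0486]
orientation: [-0.0, 0.764, 0.646, -0.0]
wrist_force: [4.1, -3.0, 3.7]
finger_gap: -0.0
grip_force: 2.3
```

```bash
python3 -m pendant '[[-1,0,0,0.002,0],[-1,0,0,0.002,0],[-1,0,0,0,0]]';python3 -m pendant '[[-1,0,0,0.002,0],[-1,0,0,0.002,0],[-1,0,0,0,0]]'
```

```text
clock: 7.65
tcp_pos: [0.6277, -0.2423, 0.0442]
orientation: [-0.001, 0.764, 0.646, -0.001]
wrist_force: [0.5, -2.9, 2.8]
finger_gap: -0.0001
grip_force: 1.5
clock: 8.02
tcp_pos: [0.6274, -0.2418, 0.0401]
orientation: [-0.001, 0.764, 0.646, -0.0]
wrist_force: [0.1, -0.2, 2.7]
finger_gap: 0.0005
grip_force: 1.0
```

```bash
python3 - <<'E'
from h import *
b=env.read_camera("side");a=env.read_camera("scene")
f=lambda im,x,y:cv2.resize(im[y:y+120,x:x+100,::-1],(400,480),interpolation=cv2.INTER_CUBIC)
cv2.imwrite("pics/m2.png",np.hstack([f(a,150,170),f(b,245,160)]));print(env.get_state()["wrist_force"])
E
```

```text
[7.68694980e-02 9.93607438e-04 1.22177791e+00]
```

View pics/m2.png

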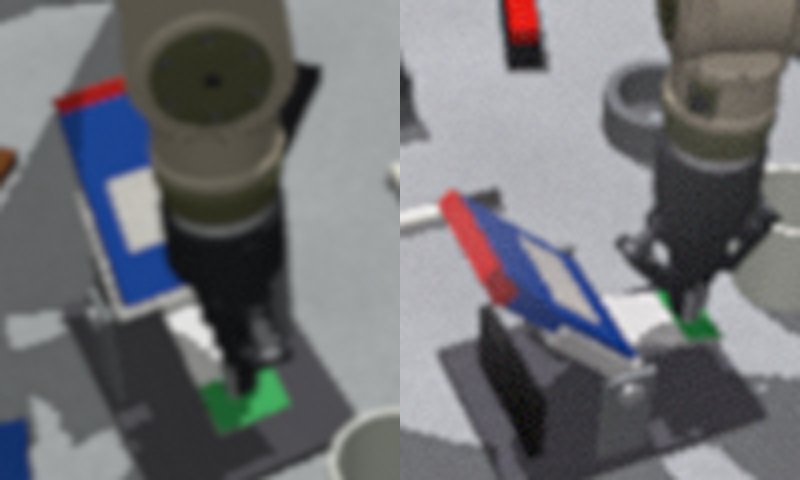

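The picture shows the case tipped part way, its red end up at side crop (480,245), with the fingers on the green part. I'll check the angle by triangulation.

```bash
python3 - <<'E'
from h import *
np.set_printoptions(precision=3,suppress=True)
a,b=cam("scene"),cam("side")
P=tri((a,(164.5,197)),(b,(272,234)));print(P)
h=np.array([.546,-.226,.08]);y=-.175;X=np.array([np.cos(y),np.sin(y),0]);Y=np.array([-np.sin(y),np.cos(y),0]);Z=np.array([0,0,1.])
for t in (30,40,45,50,55):
    r=np.radians(t);tx=X*np.cos(r)-Z*np.sin(r);tz=X*np.sin(r)+Z*np.cos(r)
    c=h-.15*tx-.05*Y+tz*.02
    tb=np.radians(28-t);tp=h+.098*(X*np.cos(tb)+Z*np.sin(tb))
    print(t,c,proj(a,c),proj(b,c),"tab",tp,proj(a,tp),proj(b,tp))
E
```

```text
[ 0.451 -0.259  0.192]
30 [ 0.419 -0.254  0.172] [161.233 196.307] [260.423 242.54 ] tab [ 0.642 -0.243  0.077] [212.389 265.242] [320.501 231.277]
40 [ 0.437 -0.257  0.192] [162.25  194.467] [266.962 235.456] tab [ 0.64  -0.243  0.06 ] [212.47  268.862] [319.251 235.283]
45 [ 0.447 -0.259  0.2  ] [162.993 194.118] [270.694 232.074] tab [ 0.638 -0.242  0.051] [212.333 270.302] [318.327 237.315]
50 [ 0.457 -0.261  0.208] [163.893 194.173] [274.687 228.846] tab [ 0.635 -0.242  0.043] [212.082 271.485] [317.215 239.346]
55 [ 0.469 -0.263  0.214] [164.948 194.647] [278.902 225.807] tab [ 0.632 -0.241  0.036] [211.721 272.407] [315.925 241.365]
```

```bash
python3 - <<'E'
from h import *
s=env.get_state();print(s["tcp_pos"],s["wrist_force"],s["joint_pos"])
im=env.read_camera("wrist");a,b=cam("scene"),cam("side")
for z in (.04,.023): print(proj(a,[.627,-.242,z]),proj(b,[.627,-.242,z]))
b=cv2.imread("pics/m2.png")
cv2.imwrite("pics/w3.png",np.hstack([cv2.resize(im[130:330,80:350,::-1],(540,400),interpolation=cv2.INTER_CUBIC),cv2.resize(b[250:400,600:750],(260,400),interpolation=cv2.INTER_CUBIC)]))
E
```

```text
[ 0.62778251 -0.24170028  0.0400434 ] [7.68694980e-02 9.93607438e-04 1.22177791e+00] [-4.87029419e-01  5.94586780e-01  4.74060250e-02  1.02619779e+00
  6.53469855e-04  1.25061963e+00]
[210.31944867 270.3559298 ] [314.98556439 241.21130043]
[210.73962856 274.33527308] [314.3974935 244.8738947]
```

View pics/w3.png

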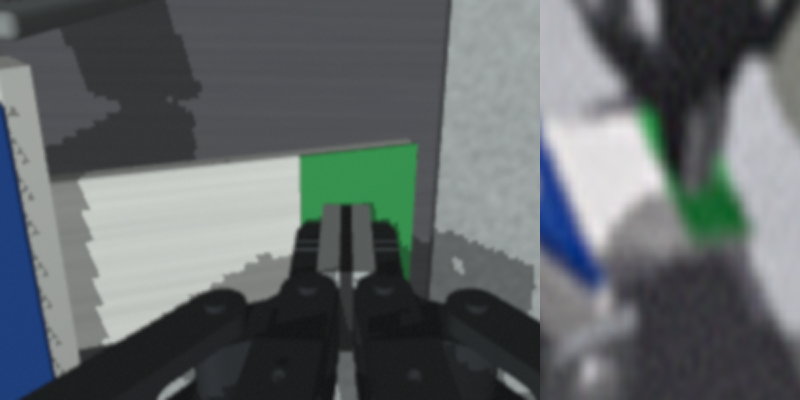

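The wrist view shows the fingertips still on the green part, with no slip. I'll keep pressing in small steps.

```bash
python3 -m pendant '[[-1,0,0,0.002,0],[-1,0,0,0.002,0],[-1,0,0,0,0]]';python3 -m pendant '[[-1,0,0,0.002,0],[-1,0,0,0.002,0],[-1,0,0,0,0]]';python3 - <<'E'
from h import *
a=env.read_camera("scene");b=env.read_camera("side")
f=lambda im,x,y:cv2.resize(im[y:y+75,x:x+75,::-1],(400,400),interpolation=cv2.INTER_CUBIC)
cv2.imwrite("pics/m3.png",np.hstack([f(a,155,180),f(b,250,185)]))
E
```

```text
clock: 8.55
tcp_pos: [0.6286, -0.2421, 0.0368]
orientation: [-0.0, 0.764, 0.646, 0.0]
wrist_force: [-1.0, 1.4, 2.7]
finger_gap: -0.0005
grip_force: 1.3
clock: 8.93
tcp_pos: [0.6288, -0.2425, 0.0328]
orientation: [-0.0, 0.764, 0.646, 0.0]
wrist_force: [-1.0, -0.2, 2.7]
finger_gap: 0.0002
grip_force: 1.4
```

```bash
python3 -m pendant '[[-1,0,0,0.002,0],[-1,0,0,0.002,0],[-1,0,0,0,0]]'; cat > tilt.py <<'E'
from h import *
b=env.read_camera("side");hsv=cv2.cvtColor(b,cv2.COLOR_RGB2HSV)
m=(((hsv[...,0]<8)|(hsv[...,0]>172))&(hsv[...,1]>150)&(hsv[...,2]>60)).astype(np.uint8)
m[:, :235]=0;m[:,310:]=0;m[:195]=0;m[270:]=0
n,l,st,ce=cv2.connectedComponentsWithStats(m);i=1+np.argmax(st[1:,4]);print("red",st[i],ce[i])
k=cam("side");h=np.array([.546,-.226,.08]);y=-.175;X=np.array([np.cos(y),np.sin(y),0]);Y=np.array([-np.sin(y),np.cos(y),0]);Z=np.array([0,0,1.])
for t in (0,45,50,55):
    r=np.radians(t);tx=X*np.cos(r)-Z*np.sin(r);tz=X*np.sin(r)+Z*np.cos(r)
    q=proj(k,np.array([h-u*tx+v*Y+tz*w for u in(.138,.15) for v in(-.05,.05) for w in (.004,.02)]));print(t,q.min(0).round(1),q.max(0).round(1))
E
python3 tilt.py
```

```text
clock: 9.4
tcp_pos: [0.6288, -0.2426, 0.0288]
orientation: [0.0, 0.764, 0.646, 0.0]
wrist_force: [-0.1, -0.4, 2.8]
finger_gap: 0.0001
grip_force: 1.4
red [260 205  14  20 100] [266.34 213.86]
0 [237.2 236.5] [254.  267.5]
45 [252.1 207. ] [273.6 237.7]
50 [255.4 204. ] [277.3 234.6]
55 [259.  201.1] [281.2 231.6]
```

```bash
python3 -m pendant '[[-1,0,0,0.002,0],[-1,0,0,0.002,0],[-1,0,0,0,0]]'; python3 -m pendant '[[-1,0,0,0.002,0],[-1,0,0,0.002,0],[-1,0,0,0,0]]';python3 tilt.py|head -1
```

```text
clock: 9.82
tcp_pos: [0.6294, -0.2429, 0.026]
orientation: [0.001, 0.764, 0.646, 0.0]
wrist_force: [-0.9, 0.4, 9.4]
finger_gap: -0.0001
grip_force: 3.7
clock: 10.2
tcp_pos: [0.6311, -0.2436, 0.0248]
orientation: [0.003, 0.764, 0.646, 0.001]
wrist_force: [-2.4, 1.6, 19.1]
finger_gap: 0.0004
grip_force: 8.1
red [261 204  14  19  97] [267.32989691 212.87628866]
```

```bash
python3 -m pendant '[[-1,0,0,0.002,0],[-1,0,0,0,0]]'; sed -i 's/^b=env.*;hsv/import sys\nb=cv2.imread(sys.argv[1])[...,::-1] if len(sys.argv)>1 else env.read_camera("side");hsv/; s/(0,45,50,55)/(0,45,50,55,60)/' tilt.py; python3 tilt.py pics/side0.png|head -2; python3 tilt.py; python3 - <<'E'
from h import *
a=env.read_camera("scene");b=env.read_camera("side")
f=lambda im,x,y:cv2.resize(im[y:y+75,x:x+50,::-1],(400,600),interpolation=cv2.INTER_CUBIC)
cv2.imwrite("pics/m4.png",np.hstack([f(a,180,220),f(b,290,190)]))
E
```

```text
clock: 10.5
tcp_pos: [0.632, -0.244, 0.0242]
orientation: [0.004, 0.764, 0.646, 0.002]
wrist_force: [-2.8, 2.2, 24.9]
finger_gap: -0.0004
grip_force: 10.3
red [238 239  15  28 106] [245.32075472 252.87735849]
0 [237.2 236.5] [254.  267.5]
red [261 204  13  19  95] [267.27368421 212.87368421]
0 [237.2 236.5] [254.  267.5]
45 [252.1 207. ] [273.6 237.7]
50 [255.4 204. ] [277.3 234.6]
55 [259.  201.1] [281.2 231.6]
60 [262.8 198.5] [285.2 228.9]
```

View pics/m4.png

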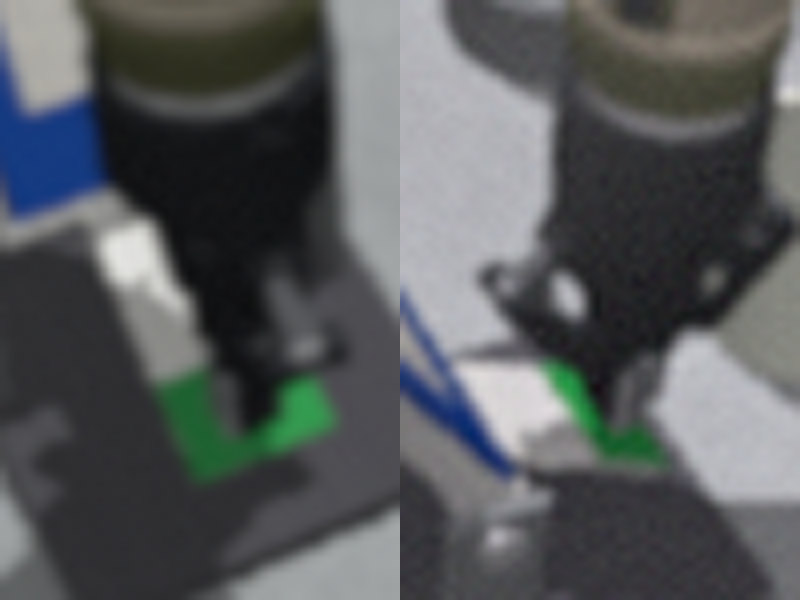

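The side and scene crops show the fingers pressing mid-green with the tab sloping down. The red-end position gives about 55° once the bias from the first picture is removed, and the force has risen to 25 N, so the tray is at its stop. I'll raise, open and go over the red end.

```bash
python3 -m pendant '[[-1,0,0,-0.008,0],[-1,0,0,-0.04,0],[-1,0,0,-0.055,0],[-1,0,0,-0.055,0],[-1,0,0,-0.055,0],[-1,0,0,-0.045,0],[1,0,0,0,0],[1,0,0,0,0]]' 40; python3 -m pendant '[[1,0,-0.04,0,0.01],[1,0.002,-0.04,0,0],[1,0.002,-0.04,0,0],[1,0,-0.034,0,0],[1,0,0,0,0],[1,0,0,0,0]]'; python3 tilt.py | head -1; python3 - <<'E'
from h import *
s=env.get_state();w=env.read_camera("wrist");b=env.read_camera("side");a=env.read_camera("scene")
print(s["tcp_pos"],s["joint_pos"]);np.savez("w4.npz",w=w,T=cam("wrist",s)[1],a=a,b=b)
c=lambda im,x,y:cv2.resize(im[y:y+90,x:x+90],(280,280),interpolation=cv2.INTER_CUBIC)
W=cv2.resize(w[100:384,80:440],(507,400),interpolation=cv2.INTER_CUBIC)
o=np.zeros((600,800,3),np.uint8);o[:400,:507]=W;o[:280,510:790]=c(b,230,140);o[300:580,510:790]=c(a,150,120)
cv2.imwrite("pics/m5.png",o[...,::-1])
E
```

```text
clock: 11.65
tcp_pos: [0.6285, -0.2425, 0.2752]
orientation: [-0.001, 0.764, 0.646, -0.0]
wrist_force: [-1.1, 0.3, 0.3]
finger_gap: 0.0359
grip_force: 0.0
clock: 12.4
tcp_pos: [0.4777, -0.2118, 0.2756]
orientation: [-0.001, 0.767, 0.642, -0.0]
wrist_force: [-0.4, -0.2, 0.0]
finger_gap: 0.0854
grip_force: 0.0
red [261 204  18  26 140] [269.42142857 216.31428571]
[ 0.47814958 -0.21198697  0.27570981] [-5.70994220e-01  2.02639322e-01  4.76482046e-02  1.41723850e+00
  2.10738754e-04  1.17674893e+00]
```

View pics/m5.png

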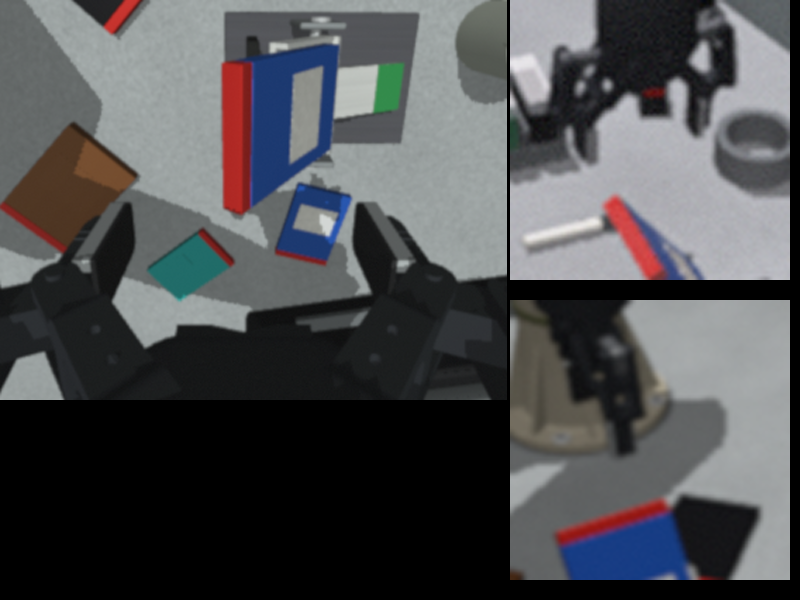

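The view shows the case still fully tipped with its red end edge at wrist crop (235,65)–(235,210). The open fingertips are at crop (130,205) and (360,205), and they look shorter than stated. I'll check the tip height and the case position.

```bash
python3 - <<'E'
from h import *
np.set_printoptions(precision=3,suppress=True)
b=cam("side");a=cam("scene");d=np.load("w4.npz");w=(env.calibration("wrist")["K"],d["T"])
for z in (.25,.27,.29,.31): print(z,"side tip +x",proj(b,[.525,-.22,z]),"side -x",proj(b,[.431,-.204,z]))
print("seen side: +x",(230+(700-510)*.3214,140+130*.3214)," -x",(230+(585-510)*.3214,140+163*.3214))
f=lambda x,y:(80+x/1.408,100+y/1.408)
for z in (.20,.205,.21): print(z,[atz(w,f(*p),z)[:2] for p in ((223,65),(225,208))])
g=lambda x,y:(230+(x-510)*.3214,140+y*.3214); h=lambda x,y:(150+(x-510)*.3214,120+(y-300)*.3214)
print("red +y back corner tri", tri((a,h(664,500)),(b,g(612,197)),(w,f(223,65))))
print("red -y back corner", tri((a,h(556,535)),(b,g(657,279)),(w,f(225,208))))
E
```

```text
0.25 side tip +x [287.718 197.79 ] side -x [253.858 207.347]
0.27 side tip +x [288.165 191.983] side -x [253.823 201.498]
0.29 side tip +x [288.625 186.009] side -x [253.788 195.475]
0.31 side tip +x [289.098 179.861] side -x [253.751 189.271]
seen side: +x (291.06600000000003, 181.782)  -x (254.105, 192.3882)
0.2 [array([ 0.473, -0.167]), array([ 0.456, -0.265])]
0.205 [array([ 0.474, -0.167]), array([ 0.456, -0.262])]
0.21 [array([ 0.474, -0.166]), array([ 0.457, -0.26 ])]
red +y back corner tri [ 0.479 -0.166  0.209]
red -y back corner [ 0.46  -0.263  0.205]
```

```bash
python3 -m pendant '[[1,-0.003,0.010,0,0],[1,0,0,0.04,0],[1,0,0,0.04,0],[1,0,0,0.02,0],[1,0,0,0.016,0],[1,0,0,0,0]]'; python3 -m pendant '[[-0.3,0,0,0,0],[-0.3,0,0,0,0],[-0.3,0,0,0,0]]' 30; python3 -m pendant '[[-1,0,0,0,0],[-1,0,0,0,0]]' 30; python3 tilt.py | head -1
```

```text
clock: 13.35
tcp_pos: [0.4869, -0.2164, 0.1594]
orientation: [-0.001, 0.767, 0.642, -0.0]
wrist_force: [0.9, -0.0, -0.2]
finger_gap: 0.0856
grip_force: 0.0
clock: 13.72
tcp_pos: [0.4875, -0.2169, 0.162]
orientation: [0.001, 0.767, 0.642, 0.0]
wrist_force: [-0.9, 0.6, 9.0]
finger_gap: 0.0357
grip_force: 26.5
clock: 13.98
tcp_pos: [0.4891, -0.2174, 0.1637]
orientation: [0.003, 0.767, 0.642, 0.001]
wrist_force: [-0.6, 1.9, 8.4]
finger_gap: 0.0342
grip_force: 26.5
red [276 223   6   5  15] [278.53333333 224.6       ]
```

```bash
python3 -m pendant '[[-1,0,0.004,-0.004,0],[-1,0,0.006,-0.005,0],[-1,0,0.007,-0.005,0],[-1,0,0.007,-0.005,0]]'; python3 -m pendant '[[-1,0,0.007,-0.005,0],[-1,0,0.007,-0.005,0],[-1,0,0.007,-0.004,0],[-1,0,0,0,0]]'
```

```text
clock: 14.52
tcp_pos: [0.5136, -0.2219, 0.1821]
orientation: [0.003, 0.767, 0.642, 0.002]
wrist_force: [5.1, -0.7, -2.2]
finger_gap: 0.0238
grip_force: 26.9
clock: 15.02
tcp_pos: [0.5321, -0.2247, 0.194]
orientation: [0.0, 0.767, 0.642, 0.0]
wrist_force: [3.4, -1.7, 1.7]
finger_gap: 0.0182
grip_force: 31.8
```

```bash
python3 -m pendant '[[-1,0,0.002,-0.008,0],[-1,0,0.002,-0.01,0],[-1,0,0,-0.01,0],[-1,0,0,0,0]]' 50; python3 -m pendant '[[-1,0,0,-0.02,0],[-1,0,0,-0.03,0],[-1,0,0,-0.03,0],[-1,0,0,0,0],[-1,0,0,0,0]]' 60; python3 - <<'E'
from h import *
s=env.get_state();w=env.read_camera("wrist");b=env.read_camera("side");a=env.read_camera("scene")
print(s["tcp_pos"],s["joint_pos"]);np.savez("w5.npz",w=w,T=cam("wrist",s)[1],a=a,b=b)
for n,im in dict(w=w,b=b,a=a).items():
    hs=cv2.cvtColor(im,cv2.COLOR_RGB2HSV)
    for nm,m in (("red",((hs[...,0]<8)|(hs[...,0]>172))&(hs[...,1]>150)&(hs[...,2]>50)),("blue",(abs(hs[...,0].astype(int)-113)<10)&(hs[...,1]>150)&(hs[...,2]>50))):
        k,l,st,ce=cv2.connectedComponentsWithStats(m.astype(np.uint8));print(n,nm,[r.tolist() for r in st[1:] if r[4]>40])
for c in("scene","side"):
  k=cam(c)
  t=s["tcp_pos"];q=s["orientation"];M=R.from_quat([q[1],q[2],q[3],q[0]]).as_matrix()
  for z0 in(.03,.05):
    Q=proj(k,np.array([t+M@[x,y,0]+[0,0,z0-dz] for x in(-.05,.05) for y in (-.008,.008) for dz in(0,.15)]));print(c,z0,Q.min(0).round(),Q.max(0).round())
E
```

```text
clock: 15.52
tcp_pos: [0.5342, -0.2249, 0.2219]
orientation: [-0.001, 0.767, 0.642, -0.001]
wrist_force: [-0.9, 0.2, -1.5]
finger_gap: 0.0152
grip_force: 48.5
clock: 16.15
tcp_pos: [0.5346, -0.225, 0.3002]
orientation: [-0.001, 0.767, 0.642, -0.0]
wrist_force: [-0.8, -0.7, -2.6]
finger_gap: 0.015
grip_force: 60.8
[ 0.53461966 -0.22495859  0.30018984] [-5.36622461e-01  3.21166591e-01  2.63971098e-01  1.51623737e+00
 -6.82052457e-05  1.21124422e+00]
w red [[123, 67, 44, 54, 641], [236, 171, 35, 165, 5323], [57, 236, 47, 34, 262], [193, 255, 15, 15, 76]]
w blue [[239, 137, 29, 33, 694], [271, 227, 23, 17, 188]]
b red [[271, 154, 9, 17, 109], [293, 165, 13, 19, 120], [216, 240, 16, 25, 106], [320, 320, 26, 6, 94], [281, 327, 23, 13, 44], [181, 344, 38, 21, 281]]
b blue [[138, 115, 9, 7, 45], [185, 127, 40, 19, 421], [311, 289, 34, 32, 502]]
a red [[193, 152, 13, 10, 77], [165, 158, 17, 11, 108], [99, 201, 18, 21, 67], [335, 224, 43, 14, 414], [106, 255, 15, 16, 51]]
a blue [[0, 14, 42, 29, 833], [119, 50, 25, 23, 405], [0, 98, 48, 76, 1839], [48, 111, 43, 43, 1122], [341, 152, 49, 40, 1135], [167, 160, 45, 53, 1033], [121, 276, 36, 28, 495]]
scene 0.03 [164. 157.] [211. 219.]
scene 0.05 [163. 150.] [210. 214.]
side 0.03 [280. 161.] [306. 230.]
side 0.05 [280. 155.] [307. 225.]
```

The case is held flush (gap 15 mm) and clear of the cradle. My views are used up, so I'll measure how it hangs in the grip numerically from the scene masks.

```bash
cat > fit.py <<'E'
from h import *
from scipy.optimize import minimize
def fit(a,s,bx=((155,240),(140,225)),verbose=True):
    kt=cam("scene");q=s["orientation"];M=R.from_quat([q[1],q[2],q[3],q[0]]).as_matrix();t=np.array(s["tcp_pos"])
    hs=cv2.cvtColor(a,cv2.COLOR_RGB2HSV);m=((abs(hs[...,0].astype(int)-113)<12)&(hs[...,1]>120)&(hs[...,2]>40)|((hs[...,0]<8)|(hs[...,0]>172))&(hs[...,1]>130)&(hs[...,2]>50)).astype(np.uint8)
    k=np.zeros_like(m);k[bx[1][0]:bx[1][1],bx[0][0]:bx[0][1]]=1;m*=k
    n,l,st,_=cv2.connectedComponentsWithStats(m);i=1+np.argmax(st[1:,4]);blob=np.isin(l,[j for j in range(1,n) if st[j,4]>30]);pts=np.argwhere(blob)[:,::-1].astype(np.int32)
    hull=cv2.convexHull(pts).reshape(-1,2)
    def corners(p):
        ox,zt,ro,pi=p # tool-x offset at grip, top above tcp, roll in plane, pitch (normal)
        L=np.array([[x,y,z] for x in(-.05,.05) for y in(-.008,.008) for z in(0,.15)])-[0,0,zt]
        L=R.from_euler("yx",[ro,pi]).apply(L)+[ox,0,0]
        return t+L@M.T
    H=np.zeros(m.shape,np.uint8)
    S=8
    tgt=np.zeros((m.shape[0]*S//2,m.shape[1]*S//2),np.uint8);sc=S/2
    cv2.fillConvexPoly(tgt,np.round((hull+.5)*sc).astype(np.int32),1)
    tgt=cv2.dilate(tgt,np.ones((3,3),np.uint8))
    def cost(p):
        r=np.zeros_like(tgt);c=cv2.convexHull(((proj(kt,corners(p))+.5)*sc).astype(np.float32));cv2.fillConvexPoly(r,np.round(c).astype(np.int32),1)
        return 1-(r&tgt).sum()/(r|tgt).sum()+2*p[3]**2
    best=min((minimize(cost,[ox,z,r,0],method="Nelder-Mead",options=dict(initial_simplex=np.array([[ox,z,r,0]]+[[ox+.004*(j==0),z+.008*(j==1),r+.05*(j==2),.03*(j==3)] for j in range(4)]))) for ox in(-.004,.004) for z in(.035,.05) for r in(-.05,.05)),key=lambda r:r.fun)
    C=corners(best.x);foot=C[1::2].mean(0)
    if verbose: print("ox,ztop,roll,pitch",best.x.round(4),"cost",round(best.fun,3),"foot",foot.round(4),"hull",hull.min(0),hull.max(0))
    return best.x,foot
E
python3 - <<'E'
from fit import *
fit(np.load("w5.npz")["a"],env.get_state())
E
```

```text
ox,ztop,roll,pitch [ 0.0024  0.0447  0.0111 -0.0717] cost 0.135 foot [ 0.5423 -0.2225  0.195 ] hull [165 152] [218 214]
```

```bash
python3 - <<'E'
from fit import *
a=np.load("w5.npz")["a"].copy()
hs=cv2.cvtColor(a,cv2.COLOR_RGB2HSV);m=((hs[...,0]<8)|(hs[...,0]>172))&(hs[...,1]>130)&(hs[...,2]>50);m[:175]=0;a[m]=128
fit(a,env.get_state())
E
```

```text
ox,ztop,roll,pitch [ 0.0017  0.0465  0.0162 -0.0014] cost 0.024 foot [ 0.535  -0.2214  0.1965] hull [165 152] [211 213]
```

```bash
python3 -m pendant '[[-1,0.03,-0.01,0,0.036],[-1,0.05,-0.016,0,0],[-1,0.055,-0.017,0,0],[-1,0.055,-0.017,0,0],[-1,0.055,-0.017,0,0],[-1,0.055,-0.017,0,0],[-1,0.055,-0.017,0,0],[-1,0.045,-0.013,0,0]]'; python3 -m pendant '[[-1,0.01,-0.003,0.02,0],[-1,0,0,0.02,0],[-1,0,0,0,0],[-1,0,0,0,0]]'; cat > look.py <<'E'
from fit import *
np.set_printoptions(precision=4,suppress=True)
s=env.get_state();a=env.read_camera("scene");w=env.read_camera("wrist")
np.savez("w6.npz",a=a,w=w,T=cam("wrist",s)[1])
t=s["tcp_pos"];q=s["orientation"];M=R.from_quat([q[1],q[2],q[3],q[0]]).as_matrix()
c=proj(cam("scene"),np.array(t)-[0,0,.03]);x,y=c.astype(int)
p,f=fit(a,s,((x-45,x+45),(max(0,y-50),y+55)))
print("tcp",t,"yaw",np.arctan2(M[1,1],M[0,1]),"gap",s["finger_gap"])
d=np.array([.4966,.2068])-f[:2];print("foot shift in tool x,y:",M[:2,:2].T@d, "tcp-based",M[:2,:2].T@(np.array([.4966,.2068])-t[:2]))
E
python3 look.py
```

```text
clock: 17.3
tcp_pos: [0.4965, 0.1938, 0.301]
orientation: [-0.0, 0.778, 0.628, -0.001]
wrist_force: [1.1, 0.4, -2.1]
finger_gap: 0.0155
grip_force: 60.7
clock: 17.8
tcp_pos: [0.4967, 0.2019, 0.2621]
orientation: [-0.0, 0.778, 0.628, -0.0]
wrist_force: [0.2, -0.8, -1.3]
finger_gap: 0.0156
grip_force: 60.8
ox,ztop,roll,pitch [ 0.0119  0.047   0.0716 -0.0451] cost 0.587 foot [0.5053 0.2198 0.1595] hull [285 101] [343 174]
tcp [0.4967 0.2019 0.2621] yaw -0.2133263957709753 gap 0.015567169802342918
foot shift in tool x,y: [-0.0145 -0.0058] tcp-based [ 0.0047 -0.0012]
```

```bash
python3 - <<'E'
from fit import *
d=np.load("w6.npz");a=d["a"].copy();s=env.get_state()
hs=cv2.cvtColor(a,cv2.COLOR_RGB2HSV)
for nm,m in (("red",((hs[...,0]<8)|(hs[...,0]>172))&(hs[...,1]>130)&(hs[...,2]>50)),("blue",(abs(hs[...,0].astype(int)-113)<12)&(hs[...,1]>120)&(hs[...,2]>40))):
    m=m.astype(np.uint8);m[:, :230]=0;m[:,345:]=0;m[:60]=0;m[200:]=0
    k,l,st,_=cv2.connectedComponentsWithStats(m);print(nm,[r.tolist() for r in st[1:] if r[4]>8])
print(proj(cam("scene"),np.array([s["tcp_pos"]])-[0,0,.03]))
t=s["tcp_pos"];q=s["orientation"];M=R.from_quat([q[1],q[2],q[3],q[0]]).as_matrix()
print(proj(cam("scene"),np.array([t+M@[x,.008,0]+[0,0,z] for x in(-.05,.05) for z in(.0465,-.1035)])).round(1))
for x in range(255,325,6): print(x,[tuple(int(v) for v in a[y,x]) for y in (100,115,130,145,158,166)])
E
```

```text
red [[307, 111, 10, 6, 29], [288, 113, 13, 9, 53]]
blue [[327, 101, 7, 7, 35], [285, 117, 32, 43, 654], [341, 158, 4, 17, 56]]
[[299.14933823 136.2925819 ]]
[[288.7 118.8]
 [285.4 160.8]
 [316.5 111.9]
 [311.1 153.3]]
255 [(152, 156, 157), (157, 160, 162), (157, 160, 161), (155, 160, 160), (157, 161, 161), (159, 162, 163)]
261 [(154, 158, 158), (160, 162, 164), (156, 159, 160), (157, 161, 162), (159, 163, 164), (158, 162, 163)]
267 [(155, 159, 160), (162, 165, 166), (155, 158, 159), (157, 162, 162), (159, 164, 164), (157, 160, 160)]
273 [(157, 161, 162), (161, 164, 165), (158, 161, 162), (156, 159, 160), (157, 161, 162), (156, 159, 161)]
279 [(155, 159, 160), (157, 160, 161), (152, 156, 158), (156, 160, 161), (157, 161, 161), (194, 195, 195)]
285 [(153, 156, 157), (157, 160, 161), (40, 46, 61), (76, 81, 99), (38, 49, 80), (208, 208, 208)]
291 [(87, 90, 91), (147, 141, 142), (12, 36, 79), (75, 79, 92), (41, 54, 88), (205, 206, 205)]
297 [(16, 17, 19), (107, 30, 29), (14, 37, 81), (107, 106, 103), (123, 128, 134), (181, 183, 182)]
303 [(17, 19, 20), (25, 26, 28), (14, 37, 80), (105, 104, 101), (157, 161, 161), (158, 162, 162)]
309 [(20, 21, 23), (76, 13, 13), (13, 36, 80), (65, 70, 89), (158, 161, 162), (157, 160, 161)]
315 [(100, 102, 103), (75, 21, 34), (100, 104, 109), (90, 95, 95), (157, 161, 162), (156, 159, 161)]
321 [(50, 49, 48), (57, 59, 60), (72, 75, 76), (103, 107, 108), (157, 160, 161), (155, 158, 159)]
```

```bash
sed -i 's/^p,f=fit.*/a=a.copy();a[:,:278]=128;a[:,321:]=128;a[:105]=128;a[175:]=128\np,f=fit(a,s,((270,330),(95,185)))/' look.py; python3 look.py
```

```text
ox,ztop,roll,pitch [0.0047 0.0466 0.0356 0.0247] cost 0.09 foot [0.4967 0.2107 0.1595] hull [286 113] [316 159]
tcp [0.4973 0.2019 0.2627] yaw -0.2136464503732292 gap 0.015143748272166625
foot shift in tool x,y: [-0.0038  0.0008] tcp-based [ 0.0046 -0.0017]
```

```bash
cat > wl.py <<'E'
from h import *
np.set_printoptions(precision=4,suppress=True)
s=env.get_state();w=env.read_camera("wrist");kt=cam("wrist",s);hs=cv2.cvtColor(w,cv2.COLOR_RGB2HSV);H=hs[...,0].astype(int)
t=np.array(s["tcp_pos"]);q=s["orientation"];M=R.from_quat([q[1],q[2],q[3],q[0]]).as_matrix()
def comps(n,m):
    k,l,st,ce=cv2.connectedComponentsWithStats(m.astype(np.uint8));print(n,[r.tolist() for r in st[1:] if r[4]>60]);return l,st
lb,sb=comps("blue",(abs(H-113)<12)&(hs[...,1]>120)&(hs[...,2]>25))
comps("red",((H<8)|(H>172))&(hs[...,1]>130)&(hs[...,2]>50))
ly,sy=comps("yellow",(abs(H-28)<7)&(hs[...,1]>120)&(hs[...,2]>60))
T=lambda P:(P-t)@M
cand=[i for i in range(1,len(sb)) if sb[i,4]>60 and 225<sb[i,0]<275];i=max(cand,key=lambda i:sb[i,4])
x0,y0,ww,hh,_=sb[i];rows=[np.where(lb[r]==i)[0] for r in (y0+1,y0+2)]
zf=t[2]-.1035
print("foot edge tool",[T(atz(kt,(v,y0-.5),zf)) for v in (rows[0].min()-.5,rows[0].max()+.5)])
for r in range(y0-22,y0+4,2):
    v=np.where((ly[r]>0))[0];v=v[(v>220)&(v<290)];b=np.where(lb[r]==i)[0]
    if len(v): print(r,"yel",v.min(),v.max(),len(v),T(atz(kt,(v.min()-.5,r),.078))[:2],T(atz(kt,(v.max()+.5,r),.078))[:2],"blue",(b.min(),b.max()) if len(b) else "")
c=np.append([.4971,.2067],.078);print("stored mouth centre in tool",T(c))
E
python3 wl.py
```

```text
blue [[238, 137, 31, 33, 735]]
red [[414, 71, 73, 102, 2731], [231, 171, 41, 165, 5405]]
yellow [[236, 115, 32, 52, 787]]
foot edge tool [array([ 0.0481, -0.005 ,  0.1035]), array([0.0481, 0.0094, 0.1035])]
115 yel 240 267 28 [ 0.0644 -0.0162] [0.0644 0.0181] blue 
117 yel 240 267 28 [ 0.0621 -0.0162] [0.062  0.0181] blue 
119 yel 236 267 32 [ 0.0597 -0.0212] [0.0597 0.0182] blue 
121 yel 236 267 32 [ 0.0573 -0.0212] [0.0573 0.0182] blue 
123 yel 236 267 32 [ 0.0549 -0.0213] [0.0549 0.0183] blue 
125 yel 236 267 32 [ 0.0525 -0.0213] [0.0525 0.0183] blue 
127 yel 236 267 29 [ 0.0501 -0.0214] [0.0501 0.0183] blue 
129 yel 236 267 21 [ 0.0477 -0.0214] [0.0476 0.0184] blue 
131 yel 236 267 22 [ 0.0452 -0.0215] [0.0452 0.0184] blue 
133 yel 236 267 22 [ 0.0428 -0.0215] [0.0427 0.0185] blue 
135 yel 236 267 20 [ 0.0403 -0.0216] [0.0403 0.0185] blue 
137 yel 237 267 12 [ 0.0378 -0.0204] [0.0378 0.0186] blue (np.int64(248), np.int64(261))
139 yel 237 267 13 [ 0.0353 -0.0204] [0.0353 0.0186] blue (np.int64(247), np.int64(262))
stored mouth centre in tool [ 0.0045 -0.0014  0.1847]
```

```bash
python3 -m pendant '[[-1,0.005,-0.0035,0.01,0],[-1,0,0,0.02,0],[-1,0,0,0.02,0],[-1,0,0,0.015,0],[-1,0,0,0.005,0],[-1,0,0,0,0],[-1,0,0,0,0]]'; python3 wl.py
```

```text
clock: 18.92
tcp_pos: [0.4949, 0.208, 0.1927]
orientation: [0.0, 0.778, 0.628, 0.001]
wrist_force: [0.3, -0.0, -2.3]
finger_gap: 0.015
grip_force: 60.8
blue [[239, 137, 30, 33, 744]]
red [[448, 73, 64, 119, 3179], [235, 171, 36, 165, 5284]]
yellow [[236, 122, 40, 110, 1019]]
foot edge tool [array([ 0.0481, -0.005 ,  0.1035]), array([0.0481, 0.0094, 0.1035])]
123 yel 240 274 35 [ 0.0599 -0.013 ] [0.0599 0.0215] blue 
125 yel 240 274 35 [ 0.058 -0.013] [0.0579 0.0215] blue 
127 yel 238 274 37 [ 0.056 -0.015] [0.056  0.0216] blue 
129 yel 236 274 39 [ 0.0541 -0.017 ] [0.0541 0.0216] blue 
131 yel 236 275 40 [ 0.0522 -0.0171] [0.0521 0.0226] blue 
133 yel 236 275 40 [ 0.0502 -0.0171] [0.0502 0.0227] blue 
135 yel 236 274 25 [ 0.0482 -0.0172] [0.0482 0.0218] blue 
137 yel 236 274 22 [ 0.0463 -0.0172] [0.0463 0.0218] blue (np.int64(248), np.int64(261))
139 yel 236 274 20 [ 0.0443 -0.0172] [0.0443 0.0219] blue (np.int64(247), np.int64(262))
stored mouth centre in tool [-0.0009  0.0022  0.1147]
```

```bash
python3 -m pendant '[[-1,0.001,0,0.008,0],[-1,0,0,0.008,0],[-1,0,0,0.008,0]]' 70; python3 -m pendant '[[-1,0,0,0.008,0],[-1,0,0,0.006,0],[-1,0,0,0.005,0]]';  python3 -m pendant '[[-1,0,0,0.005,0],[-1,0,0,0.004,0],[-1,0,0,0.004,0]]'
```

```text
clock: 19.35
tcp_pos: [0.4947, 0.2087, 0.1673]
orientation: [0.0, 0.778, 0.628, 0.0]
wrist_force: [0.6, -0.2, -1.4]
finger_gap: 0.0145
grip_force: 69.4
clock: 19.73
tcp_pos: [0.495, 0.2089, 0.1496]
orientation: [0.0, 0.778, 0.628, 0.001]
wrist_force: [-0.6, -0.2, 5.1]
finger_gap: 0.0151
grip_force: 70.2
clock: 20.1
tcp_pos: [0.4952, 0.2088, 0.1363]
orientation: [0.0, 0.778, 0.628, 0.001]
wrist_force: [-0.2, 0.1, 5.0]
finger_gap: 0.0152
grip_force: 70.3
```

```bash
python3 -m pendant '[[-1,0,0,0.005,0],[-1,0,0,0.005,0],[-1,0,0,0.004,0]]'; python3 -m pendant '[[-1,0,0,0.003,0],[-1,0,0,0.002,0],[-1,0,0,0,0]]';  python3 -m pendant '[[-1,0,0,0.002,0],[-1,0,0,0.002,0],[-1,0,0,0,0]]'
```

```text
clock: 20.48
tcp_pos: [0.4954, 0.2088, 0.1224]
orientation: [0.0, 0.778, 0.628, 0.001]
wrist_force: [0.9, -0.7, 6.3]
finger_gap: 0.015
grip_force: 70.6
clock: 20.85
tcp_pos: [0.4954, 0.2088, 0.1172]
orientation: [0.0, 0.778, 0.628, 0.001]
wrist_force: [0.9, -1.2, 4.5]
finger_gap: 0.0149
grip_force: 70.1
clock: 21.22
tcp_pos: [0.4962, 0.2089, 0.1154]
orientation: [0.001, 0.778, 0.628, 0.002]
wrist_force: [-2.2, -1.6, 16.9]
finger_gap: 0.0147
grip_force: 72.9
```

```bash
python3 -m pendant '[[-1,0,0,0.002,0],[-1,0,0,0,0]]'; python3 -m pendant '[[0,0,0,-0.001,0],[0,0,0,0,0],[0.5,0,0,0,0],[0.5,0,0,0,0]]'; python3 -m pendant '[[0.5,0,0,-0.02,0],[0.5,0,0,-0.03,0],[0.5,0,0,-0.03,0],[0.5,0,0,-0.04,0],[0.5,0,0,-0.04,0],[0.5,0,0,0,0]]'; python3 - <<'E'
from h import *
np.set_printoptions(precision=1,suppress=True)
for c in("scene","side"):
    im=env.read_camera(c);hs=cv2.cvtColor(im,cv2.COLOR_RGB2HSV);k=cam(c)
    m=(((hs[...,0]<8)|(hs[...,0]>172))&(hs[...,1]>130)&(hs[...,2]>50)).astype(np.uint8)
    n,l,st,_=cv2.connectedComponentsWithStats(m);print(c,[r.tolist() for r in st[1:] if r[4]>15])
    y=-.213;X=np.array([np.cos(y),np.sin(y),0]);Y=np.array([-np.sin(y),np.cos(y),0])
    for z in(.012,.018):
        Q=proj(k,np.array([np.array([.4966,.2068,z])+u*X+v*Y+[0,0,w] for u in(-.008,.008) for v in(-.05,.05) for w in(.138,.15)]));print(z,Q.min(0),Q.max(0))
    for b in("box0","case"): print(b,[(np.round(d["centre"]).tolist(),round(d["score"],2)) for d in env.recognise(c,b)][:5])
E
```

```text
clock: 21.48
tcp_pos: [0.4966, 0.2089, 0.1154]
orientation: [0.002, 0.778, 0.628, 0.003]
wrist_force: [-5.1, -3.8, 28.9]
finger_gap: 0.015
grip_force: 74.8
clock: 21.98
tcp_pos: [0.4942, 0.2087, 0.1112]
orientation: [-0.0, 0.778, 0.628, -0.001]
wrist_force: [0.9, 0.6, 0.6]
finger_gap: 0.0639
grip_force: 0.0
clock: 22.72
tcp_pos: [0.4964, 0.2092, 0.2751]
orientation: [0.001, 0.778, 0.628, 0.003]
wrist_force: [0.8, 0.2, -0.6]
finger_gap: 0.0641
grip_force: 0.0
scene [[286, 151, 26, 10, 110], [99, 200, 18, 22, 76], [190, 206, 7, 4, 18], [211, 209, 8, 6, 37], [334, 224, 45, 14, 423], [106, 254, 15, 17, 54], [117, 282, 3, 22, 47]]
0.012 [283.7 149.7] [312.1 162.6]
0.018 [283.8 148.2] [312.3 161. ]
box0 [([313.0, 192.0], 0.73), ([297.0, 185.0], 0.53), ([357.0, 235.0], 0.5), ([279.0, 173.0], 0.49)]
case [([102.0, 254.0], 0.96), ([128.0, 214.0], 0.68), ([298.0, 169.0], 0.64), ([135.0, 288.0], 0.6), ([214.0, 196.0], 0.57)]
side [[204, 144, 10, 17, 79], [270, 146, 10, 25, 182], [216, 239, 16, 26, 108], [320, 320, 26, 6, 98], [281, 327, 23, 13, 54], [180, 343, 40, 22, 289]]
0.012 [203.  143.4] [214.6 162.1]
0.018 [202.9 142. ] [214.4 160.7]
box0 [([237.0, 170.0], 0.69), ([198.0, 178.0], 0.66), ([224.0, 174.0], 0.63)]
case [([287.0, 348.0], 0.96), ([213.0, 331.0], 0.92), ([205.0, 243.0], 0.85), ([209.0, 163.0], 0.77), ([325.0, 303.0], 0.66)]
```

```bash
python3 -m pendant '[[0.5,0,0,0,0],[0.5,0,0,0,0],[0.5,0,0,0,0]]' && python3 -c "from workcell import env;print(env.hand_in())"
```

```text
clock: 23.4
tcp_pos: [0.4946, 0.2088, 0.2718]
orientation: [-0.0, 0.778, 0.628, -0.0]
wrist_force: [-0.3, 0.3, -0.2]
finger_gap: 0.0641
grip_force: 0.0
the job is handed in; nothing more can be done
None
```

I tipped the tray to its stop, stood the blue case upright in the yellow holder with the red end on top, pushed it to the floor and released it; the job was handed in at about 23 s, and the hand-in returned no verdict.

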